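# Fit the cutter blade and load the capsule recycler

### The arm

A 6-joint arm with a two-finger parallel gripper is mounted at the origin on the work surface; the furniture and walls round the work are solid. World frame = base frame: x ahead of the robot, y to its left, z up, the work surface at z = 0. Lengths are in m, angles in rad, forces in N, time in s.
With the tool pointing down it reaches from about 0.325 to 0.775 m from the base axis. Payload 5.5 kg.
Tool frame: the origin (TCP) lies at the centre of the arm's flange, where the gripper is bolted on; the fingertips stand 182 mm ahead of it and the grasp point (between the pads) lies 163 mm ahead of it (tcp_to_tips is the distance from the TCP to the fingertips, in m); z points along the fingers, y is the line along which they close (so a half turn about z gives the same grasp; the last joint's range is limited). The gripper opens to 88 mm and grips with 3 to 60 N. Pads are 20 mm wide; open, the fingers measure 115 mm over their backs; the gripper's body (75 mm by 178 mm) begins 61 mm behind the grasp point.
Start: joints at [-1.258, 0.091, 1.231, -0, 1.82, -0.057], TCP at [0.217, -0.559, 0.405] pointing down, gripper open.
Joint ranges: [-2.87, 2.87], [-0.86, 2.18], [0.17, 2.46], [-1.51, 4.65], [0.06, 2.69], [-2.65, 2.65]. Speed limits (rad/s): [2.57, 2.57, 3.01, 3.14, 3.14, 3.14].

### API

Orientations are given as a rotation vector (axis times angle).
In Python, from cell import * gives the robot as it stands.
- The arm moves only by the tool move_arm, never from a script. Its argument "targets" is a list that holds one entry, the list of rows, each a list of 5 numbers: the shift along the tool's x, y, z in units of 0.04 m (1.0 is 0.04 m), then the turn about the tool's z in units of 0.08 rad (1.0 is 0.08 rad), then the closure, from -1 (fully open) to 1 (shut). In form: [[[dx, dy, dz, yaw, jaw], ...]]. A call has 1 to 5 rows; each row shifts and turns the commanded pose from where the row before left it, along the tool's axes as they then stand; what a row does not reach is not made up. A row lasts 1/10 s, in which the tool goes at most 50 mm and 8.59 degrees, less where a joint would pass 70% of its speed; a pose out of reach is approached as far as the arm can. A call with a number of a shift or a turn outside -1 to 1 is refused whole. A call with a gripper value outside its range is refused whole. The fingers move at their own pace and stop on an object; "newtons" is the grip in N (left out, the last holds). Time passes only in rows, so rows that do not move let the fingers close. It gives the time, the measured TCP pose, the force, the opening and the grip force at its end, in the units of the state.
- sense(): the state, without advancing time (a new reading comes with each control period).
- snapshot(name): name is "scene" or "top" or "wrist"; returns a dict with "img" (384x512x3 uint8, red, green, blue), "fx", "fy", "cx", "cy" (pixels), "R" (3x3) and "t" (3): a world point X has camera coordinates R X + t; the wrist camera has in their place "T_tool_cam" (4x4, takes a point from camera to tool coordinates, whose origin is the TCP and whose axes are the flange's). Camera axes: x right, y down, z forward; pixel columns grow to the right and rows downward; lengths in m; the calibration is good to about 2 mm. The wrist camera is an equidistant fisheye: a pixel r from the principal point sees the ray r / f radians off the axis. A picture is of the moment at which its call begins: read the wrist's pose just before it. There is no depth.
- job_done(): hands the job in; it is judged then, once.
Trained networks look in a picture, given as the dict that the camera call returned (one of the last four; its "shot" number tells which), for a name from the list of things; names that differ only in an ending like _2 or _b are one class to them, and where a whole thing is asked for, a point or a joint stands for the part that bears it (a point fixed in the world has none). Each returns a list of dicts, best first, with "confidence" (0 to 1); they miss things now and then, are a little off and sometimes report something else, mostly with a low value. They report only what shows in the picture. A call takes as long as a camera call. They do not tell look-alikes from the thing itself.
- spot_in(label, picture): "position" ([x, y, z] in m, in world coordinates, good to about 4 mm: the middle of the surface that is visible of it).
- silhouettes(label, picture): "mask" (384x512 bool, what is visible of it).
The state is a dict: "clock": time; "joint_positions": joint angles; "dq": joint speeds; "effort": joint torques, N m; "tcp_pos": TCP position; "tool_rot": TCP orientation; "force": force on the tool from outside, world axes, zero at the start; "moment": the same for the moment, N m; "finger_gap": finger opening in m; "gripper_force": force on a finger pad.
Only numpy, scipy, OpenCV 4.12 (cv2) and the standard library are available. Lean on these libraries where they do the work, as an engineer would, in place of code of your own. Each camera call takes 0.05 s, during which the arm holds its last target. There are 200 camera calls.

### The job

Get the capsule recycler ready: first lay its flat cutter blade in the shallow bed on the low side of the machine, grip rib up, with the notch over the locating pin so that the blade lies flat. Then take the used capsule that stands by itself on the worktop, push the sprung flap of the hopper open with it and let go of it past the flap, so that it drops into the chamber and the flap springs shut. Leave the espresso cup and the teaspoon where they are.

Things in the scene. Friction and masses are not known exactly. Their poses are not given: they have to be found in the camera images.
- recycler: Grey capsule recycler, fixed. Origin: on the worktop under it; +x away from the robot (yaw within 0.2 rad), +y left. Left part (around y +62 mm): hopper tower, 92 mm in x (55 mm on the robot's side of the origin) by 142 mm in y outside, rim 116 mm high, with a sprung flap in its mouth. Right part (around y -74 mm): block 116 x 122 mm with the black blade bed on top.
- bed (a point): Centre of the blade bed, on its surface, 50 mm above the worktop. The recess is 98 mm (recycler x) by 68 mm (y), inside a lip 4 mm high. The blade lies in it with its notch end away from the robot.
- pin (a point): Foot of the steel locating pin, at the height of the bed surface. Pin 8 mm in diameter, 9 mm tall, top tapered. In recycler axes it stands 33 mm beyond (+x) the centre of the bed and midway across it.
- mouth (a point): Centre of the hopper's open mouth, at rim height (116 mm). Clear mouth 62 mm in recycler x by 130 mm in recycler y. On its near side a bezel 6 mm thick; below the bezel the chamber reaches 18 mm further towards the robot than the mouth. Chamber floor 6 mm above the worktop.
- chamber (a point): Point on the chamber's floor straight below the mouth's centre; the floor runs from 31 mm beyond it (recycler +x) to 49 mm on the robot's side, and 65 mm to the left and right.
- flap (a joint): Sprung aluminium flap in the hopper mouth, rad: 0 shut, 1.13 fully open. Hinge along recycler y at the far (+x) side, 31 mm from the mouth's centre, 4 mm below the rim. Shut, it slopes down towards the robot by 0.26 rad; pushed from above, its near edge swings down and away. Spring 0.08 N m at the start, 0.17 N m fully open; a capsule's weight does not open it; it shuts once nothing holds it.
- flap_edge (a point): Middle of the flap's free edge. The flap is 58 mm long, 124 mm wide, 3 mm thick. With the capsule held 8 mm to the robot's side of the mouth's centre (recycler -x), fingers spread along recycler y, and its underside lowered to 58 mm below the hinge line, the flap leans on the fingers and a released capsule falls free past this edge.
- blade: Cutter blade: flat steel plate 90 mm (x) by 60 mm (y), 4 mm thick, on the worktop, yaw within 0.5 rad. Origin: centre of its underside; z up. At its centre a black grip rib, 10 mm thick in x, 36 mm long in y, top 20 mm above the underside: pinch it across x. At the +x end a U notch, open to +x, 12 mm wide and 20 mm deep.
- notch (a point): Point in the notch that belongs over the pin: 33 mm from the blade's origin in +x, on its underside.
- used_pod: Used coffee capsule, black, standing alone on the worktop, flange down: flange 37 mm across, cone about 30 mm at the bottom and 24 mm near the top, 28 mm tall, 12 g. Origin: centre of its underside. (The capsules in the wooden tray are fresh ones, not to be used.)
- espresso_cup: Striped espresso cup, 65 x 88 x 50 mm, a bystander. Origin: centre of its underside.
- teaspoon: Teaspoon, 132 mm long, lying on the worktop, a bystander. Origin: its centre, underside.
Not all that is in view belongs to the job. There is more than one size of the blade; the job needs the larger. Of the things shaped like the used_pod, the black one is meant.

How it is judged:
On the way, in this order (a step that is already met when the one before it is completed fails the run):
1. the blade lies flat in the bed, its notch over the pin, released, before the capsule goes in (horizontal distance between notch and pin below 0.006 m and z of notch in the frame of pin below 0.0025 m and angle between blade's own z axis and vertical below 0.06 rad and contact force between the fingers and blade below 0.1 N), for 0.2 s.
2. the capsule has passed the flap into the chamber (z of used_pod in the frame of mouth below -0.07 m and horizontal distance between used_pod and mouth below 0.07 m and contact force between the fingers and used_pod below 0.1 N), for 0.2 s.
At the end, for the whole second after the job is handed in: The blade lies flat in the bed (tilt under 0.06 rad, within 2.5 mm of the bed) with its notch point within 6 mm of the pin; the used capsule is down in the hopper's chamber in any attitude (origin at most 40 mm above its floor; it may still roll there); the flap is shut (under 0.06 rad) (horizontal distance between notch and pin below 0.006 m and z of notch in the frame of pin below 0.0025 m and angle between blade's own z axis and vertical below 0.06 rad and z of used_pod in the frame of chamber between -0.005 and 0.04 m and x of used_pod in the frame of chamber between -0.051 and 0.033 m and y of used_pod in the frame of chamber between -0.067 and 0.067 m and value of joint flap below 0.06 rad); the robot touches nothing.
It fails at once if the espresso cup or the teaspoon is moved by more than 30 mm (distance of any of espresso_cup, teaspoon from where it was at the start of the episode above 0.03 m).
It also fails if it takes over 61 s, if anything falls off the work surface, if the arm or the gripper's body presses on something with over 40 N, if the wrist force passes 120 N, or if a joint passes its speed limit or range.

## Working session

There is one attempt and no reset: what is moved stays moved. The work goes in short steps, Python scripts to look and compute and a tool call to move; the robot and the scene stay as the last step left them, time stands still between calls to the robot, and variables do not carry over. Pictures are saved under pics/ and viewed, at most 10 in all, crops included, and the job is handed in when it is done.

Besides the shell and the picture viewer there is one more tool, called after ">>>" as a command line: name --argument value ..., lists and objects as JSON in quotes. move_arm: Moves the arm, as the interface text tells. Shifts and turns lie within -1 to 1; 1 stands for 0.04 m of shift or 0.08 rad of turn. Its arguments: {"type":"object","properties":{"targets":{"type":"array","items":{"type":"array","items":{"type":"array","items":{"type":"number"}}}},"newtons":{"type":"number"}},"required":["targets"]}

```bash
mkdir -p pics; ls; python3 - <<'E'
from cell import *
import cv2,numpy as np
s=sense(); print(s)
ims=[]
for n in ["scene","top"]:
    p=snapshot(n); ims.append(p["img"])
    for l in ["recycler","blade","used_pod","espresso_cup","teaspoon","flap","bed","pin"]:
        try: print(n,l,[(np.round(d["position"],3).tolist(),round(d["confidence"],2)) for d in spot_in(l,p)][:4])
        except Exception as e: print(n,l,e)
cv2.imwrite("pics/s.png",ims[0][:,:,::-1]); cv2.imwrite("pics/t.png",cv2.resize(ims[1],(800,600))[:,:,::-1])
E
```

```text
pics
{'clock': 0.0, 'joint_positions': array([-1.25768165e+00,  9.18737365e-02,  1.23190376e+00,  6.37253006e-06,
        1.81981429e+00, -5.66868284e-02]), 'dq': array([-1.52408310e-03,  3.42470575e-04, -1.33234197e-03,  5.35387356e-04,
        6.50590894e-05,  4.56656299e-04]), 'effort': array([-7.48888397e-05, -4.46453762e+01, -4.06446004e+01,  6.96601253e-02,
        2.91934353e-02, -1.11602340e-04]), 'tcp_pos': array([ 0.21688159, -0.55948843,  0.40348753]), 'tool_rot': array([-3.08609246e+00, -5.77216351e-01,  3.91647940e-04]), 'force': array([0.25038233, 0.23013599, 0.21630804]), 'moment': array([ 0.00099623,  0.01278948, -0.03515681]), 'gripper_force': 0.0, 'finger_gap': 0.08769177085999227}
scene recycler [([0.504, -0.041, 0.054], 0.83)]
scene blade [([0.494, 0.211, 0.001], 0.7)]
scene used_pod [([0.437, -0.344, 0.013], 0.71), ([0.391, -0.429, 0.018], 0.67)]
scene espresso_cup []
scene teaspoon [([0.338, -0.064, 0.007], 0.63)]
scene flap [([0.544, 0.011, 0.11], 0.84)]
scene bed [([0.508, -0.044, 0.05], 0.6)]
scene pin [([0.508, -0.042, 0.052], 0.74)]
top recycler [([0.542, -0.054, 0.056], 0.85), ([0.526, 0.325, -0.0], 0.63)]
top blade [([0.536, 0.01, 0.102], 0.69), ([0.519, 0.326, 0.003], 0.65), ([0.499, 0.212, 0.002], 0.47), ([0.662, 0.462, 0.024], 0.21)]
top used_pod [([0.447, -0.335, 0.022], 0.64)]
top espresso_cup [([0.662, 0.465, 0.026], 0.52)]
top teaspoon [([0.347, -0.068, 0.006], 0.51)]
top flap [([0.54, 0.01, 0.102], 0.72)]
top bed [([0.543, -0.052, 0.06], 0.76)]
top pin [([0.54, -0.05, 0.056], 0.71)]
```

View pics/s.png

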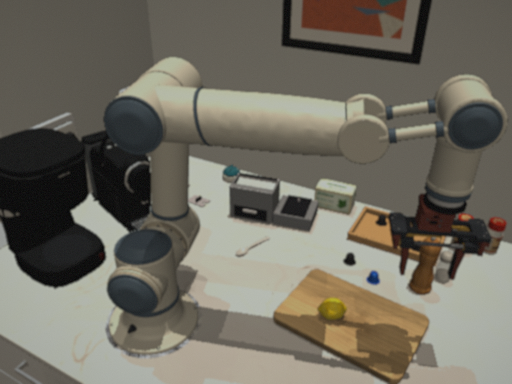

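View pics/t.png

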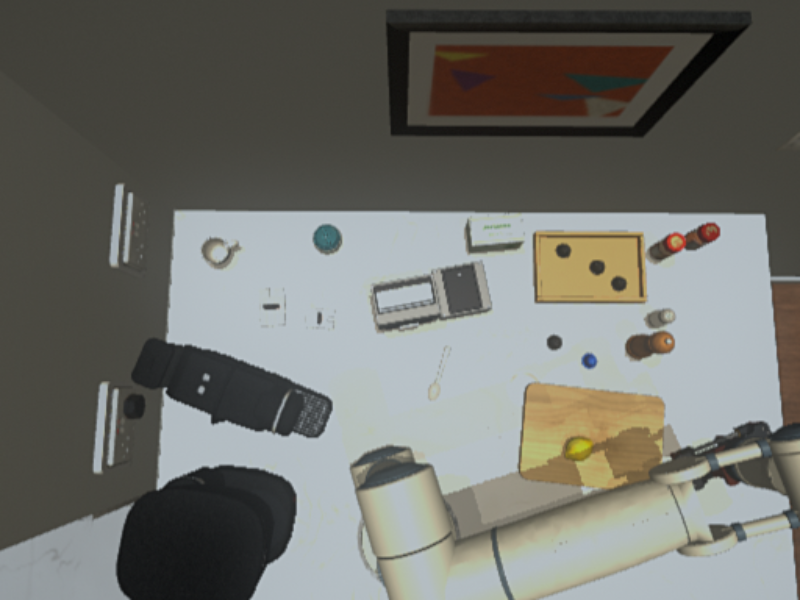

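The scene view shows the black pod at about (349,258) and the blue one at (373,277). In the top view (800x600) the blades are at (272,307), the larger, and (320,317), the smaller. The recycler is at (430,297) and the used pod at (554,342). Next I go over the large blade.

>>> move_arm --targets '[[[0.75, -0.9, 0, 0, -1], [0.75, -0.9, 0, 0, -1], [0.75, -0.9, 0, 0, -1], [0.75, -0.9, 0, 0, -1], [0.75, -0.9, 0, 0, -1]]]'

```text
clock: 1.4
tcp_pos: [0.2918, -0.3356, 0.4047]
tool_rot: [3.088, 0.577, 0.001]
force: [-0.1, -0.0, -0.1]
finger_gap: 0.0878
gripper_force: 0.0
```

>>> move_arm --targets '[[[0.75, -0.9, 0, 0, -1], [0.75, -0.9, 0, 0, -1], [0.75, -0.9, 0, 0, -1], [0.75, -0.9, 0, 0, -1], [0.75, -0.9, 0, 0, -1]]]'

```text
clock: 1.9
tcp_pos: [0.3664, -0.1135, 0.405]
tool_rot: [3.087, 0.577, 0.002]
force: [1.1, -0.4, 0.6]
finger_gap: 0.0879
gripper_force: 0.0
```

>>> move_arm --targets '[[[0.75, -0.9, 0, 0, -1], [0.75, -0.9, 0, 0, -1], [0.75, -0.9, 0, 0, -1], [0.75, -0.9, 0, 0, -1], [0.75, -0.9, 0, 0, -1]]]'

```text
clock: 2.4
tcp_pos: [0.4412, 0.1088, 0.405]
tool_rot: [3.088, 0.578, 0.002]
force: [0.6, -0.5, 0.4]
finger_gap: 0.0875
gripper_force: 0.0
```

>>> move_arm --targets '[[[0.75, -0.9, 0, 0, -1], [0.75, -0.9, 0, 0, -1], [0.75, -0.9, 0, 0, -1], [0.75, -0.9, 0, 0, -1], [0.7, -0.8, 0, 0, -1]]]'

```text
clock: 2.9
tcp_pos: [0.5158, 0.3266, 0.4045]
tool_rot: [-3.088, -0.579, -0.0]
force: [0.2, -1.2, 0.8]
finger_gap: 0.088
gripper_force: 0.0
```

>>> move_arm --targets '[[[0, 0, 0, -1, -1], [0, 0, 0, -1, -1], [0, 0, 0, -1, -1], [0, 0, 0, -1, -1], [0, 0, 0, -1, -1]]]'

```text
clock: 3.4
tcp_pos: [0.5157, 0.3244, 0.4045]
tool_rot: [2.91, 1.185, -0.0]
force: [-0.8, -0.6, 0.6]
finger_gap: 0.0879
gripper_force: 0.0
```

>>> move_arm --targets '[[[0, 0, 0, -1, -1], [0, 0, 0, -1, -1], [0, 0, 0, -1, -1], [0, 0, 0, -1, -1], [0, 0, 0, -1, -1]]]'

```text
clock: 3.9
tcp_pos: [0.5157, 0.3243, 0.4046]
tool_rot: [-2.616, -1.739, 0.0]
force: [0.4, 0.1, 1.3]
finger_gap: 0.088
gripper_force: 0.0
```

>>> move_arm --targets '[[[0, 0, 0.1, -1, -1], [0, 0, 0.1, -1, -1], [0, 0, 0.1, -1, -1], [0, 0, 0.1, -1, -1], [0, 0, 0.1, -1, -1]]]'

```text
clock: 4.4
tcp_pos: [0.5157, 0.3243, 0.3845]
tool_rot: [-2.219, -2.224, -0.0]
force: [-0.3, 0.4, 0.5]
finger_gap: 0.0879
gripper_force: 0.0
```

```bash
cat > h.py <<'E'
from cell import *
import cv2,numpy as np
from scipy.spatial.transform import Rotation as Ro
def pose():
    s=sense(); return Ro.from_rotvec(s["tool_rot"]).as_matrix(), np.array(s["tcp_pos"]), s
def psi(R): return np.arctan2(R[1,0],R[0,0])
def wrist():
    R,t,s=pose(); p=snapshot("wrist"); p["Rw"]=R; p["tw"]=t; return p
def pix2world(p,uv,z):
    uv=np.atleast_2d(uv).astype(float); d=(uv-[p["cx"],p["cy"]])/[p["fx"],p["fy"]]
    th=np.hypot(*d.T)+1e-9; ray=np.c_[d*(np.sin(th)/th)[:,None],np.cos(th)]
    T=np.array(p["T_tool_cam"]); M=p["Rw"]@T[:3,:3]; o=p["Rw"]@T[:3,3]+p["tw"]
    r=ray@M.T; return o+r*((z-o[2])/r[:,2])[:,None]
def delta(target,psit):
    R,t,s=pose(); d=(R.T@(np.array(target)-t))/0.04; y=-(((psit-psi(R)+np.pi)%(2*np.pi))-np.pi)/0.08
    print("units in current tool axes",d.round(2),"yaw",round(y,2),"pose",t.round(4),"psi",psi(R).round(4),"gap",s["finger_gap"])
def save(p,n,c=None,f=1):
    im=p["img"][:,:,::-1]
    if c: im=im[c[1]:c[3],c[0]:c[2]]
    cv2.imwrite("pics/"+n,cv2.resize(im,None,fx=f,fy=f,interpolation=cv2.INTER_CUBIC))
E
python3 - <<'E'
from h import *
p=wrist(); np.savez("w1.npz",**{k:v for k,v in p.items() if k!="shot"})
R,t,s=pose(); print(t,psi(R),p["fx"],p["cx"],p["cy"],p["T_tool_cam"])
for d in silhouettes("blade",p):
    m=d["mask"].astype(np.uint8); v,u=np.nonzero(m); r=cv2.minAreaRect(np.c_[u,v].astype(np.float32))
    b=cv2.boxPoints(r); print(d["confidence"],r,pix2world(p,b,0.004)[:,:2].round(4).tolist())
save(p,"w1.png",None,1.5)
E
```

```text
[0.51563958 0.32427899 0.38362828] 1.5769516430878663 297.3186396354542 258.51549257783614 194.42003381854582 [[ 8.09186118e-04 -9.67981805e-01 -2.51019064e-01  6.90819006e-02]
 [ 9.99999054e-01  1.06243753e-03 -8.73379276e-04  7.31917614e-04]
 [ 1.11210732e-03 -2.51018120e-01  9.67981749e-01  1.98392745e-02]
 [ 0.00000000e+00  0.00000000e+00  0.00000000e+00  1.00000000e+00]]
0.61 ((265.3951110839844, 169.8076171875), (48.417572021484375, 72.73516082763672), 85.84036254882812) [[0.478, 0.3578], [0.5664, 0.3647], [0.5726, 0.3041], [0.4813, 0.2969]]
0.61 ((244.34913635253906, 252.5174560546875), (34.30714416503906, 44.44447708129883), 2.862405300140381) [[0.4715, 0.1858], [0.4769, 0.2525], [0.5216, 0.2504], [0.5191, 0.1837]]
```

View pics/w1.png

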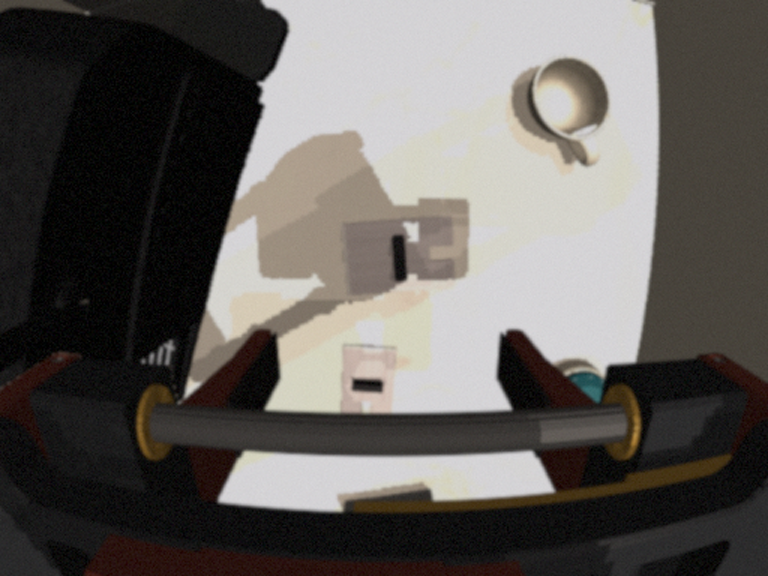

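The large blade (about 90x60) is at (405,250) in the 1.5x view: rib at (400,258), notch at the right (+x) end near (455,253). The coffee machine's edge runs along (195,380)-(262,100). I'll localise the rib and check the clearance.

```bash
python3 - <<'E'
from h import *
p=dict(np.load("w1.npz")); g=cv2.cvtColor(p["img"],cv2.COLOR_RGB2GRAY)
m=np.zeros_like(g); m[150:195,255:280]=(g[150:195,255:280]<60)
v,u=np.nonzero(m); r=cv2.minAreaRect(np.c_[u,v].astype(np.float32)); b=cv2.boxPoints(r); print(len(u),r)
for z in(0.004,.02): w=pix2world(p,b,z)[:,:2]; print(z,w.mean(0).round(4),w.round(4).tolist())
print(pix2world(p,np.array([[195,380],[215,300],[262,100]])/1.5,0.0).round(3))
print(pix2world(p,np.array([[195,380],[215,300],[262,100]])/1.5,0.2).round(3))
E
```

```text
226 ((266.0, 171.5), (29.0, 8.0), 90.0)
0.004 [0.5253 0.3289] [[0.5202, 0.347], [0.53, 0.3471], [0.5304, 0.3107], [0.5204, 0.3107]]
0.02 [0.5249 0.3317] [[0.52, 0.3491], [0.5294, 0.3491], [0.5298, 0.3144], [0.5202, 0.3144]]
[[0.33  0.21  0.   ]
 [0.362 0.291 0.   ]
 [0.412 0.462 0.   ]]
[[0.432 0.31  0.2  ]
 [0.446 0.347 0.2  ]
 [0.469 0.424 0.2  ]]
```

```bash
python3 - <<'E'
from h import *
p=snapshot("top"); w=dict(np.load("w1.npz"))
R=np.array(p["R"]);t=np.array(p["t"]);o=-R.T@t; print(o)
for q in [(190,347),(262,374),(325,396)]:
    u,v=q[0]*.64,q[1]*.64; r=R.T@np.array([(u-p["cx"])/p["fx"],(v-p["cy"])/p["fy"],1])
    print([ (o+r*(z-o[2])/r[2]).round(3).tolist() for z in(0,.1,.2,.3)])
for z in (0,.1,.2,.3): print(z,pix2world(w,np.array([[195,380],[215,300],[262,100]])/1.5,z)[:,:2].round(3).tolist())
save(p,"t2.png",(70,120,330,310),3)
E
```

```text
[0.32649308 0.01973476 1.46238117]
[[0.425, 0.521, 0.0], [0.418, 0.487, 0.1], [0.412, 0.453, 0.2], [0.405, 0.418, 0.3]]
[[0.363, 0.347, 0.0], [0.36, 0.325, 0.1], [0.358, 0.302, 0.2], [0.355, 0.28, 0.3]]
[[0.313, 0.197, 0.0], [0.314, 0.185, 0.1], [0.314, 0.173, 0.2], [0.315, 0.161, 0.3]]
0 [[0.33, 0.21], [0.362, 0.291], [0.412, 0.462]]
0.1 [[0.381, 0.26], [0.404, 0.319], [0.44, 0.443]]
0.2 [[0.432, 0.31], [0.446, 0.347], [0.469, 0.424]]
0.3 [[0.483, 0.361], [0.489, 0.375], [0.498, 0.406]]
```

View pics/t2.png

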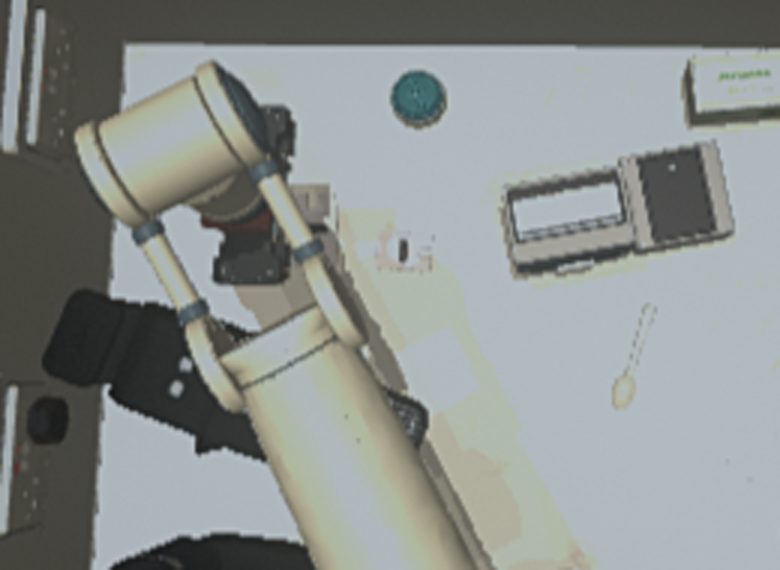

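The crop shows the machine's edge well clear, at x≈0.36 for y≈0.33. Also visible here: the recycler with the hopper at (570,215), the bed at (680,195), and the pin near its top at (672,168). Now grasping.

```bash
python3 - <<'E'
from h import *
delta([.525,.330,.189],1.646)
E
```

```text
units in current tool axes [0.15 0.24 4.88] yaw -0.97 pose [0.5156 0.3243 0.3843] psi 1.5681 gap 0.08813978197633304
```

>>> move_arm --targets '[[[0.15, 0.24, 0.8, 0, -1], [0, 0, 0.9, -0.97, -1], [0, 0, 0.9, 0, -1], [0, 0, 0.5, 0, -1], [0, 0, 0, 0, -1]]]'

```text
clock: 5.05
tcp_pos: [0.5245, 0.3298, 0.2565]
tool_rot: [-2.135, -2.301, 0.011]
force: [-0.4, 0.0, 1.1]
finger_gap: 0.0879
gripper_force: 0.0
```

```bash
python3 - <<'E'
from h import *
p=wrist()
for d in silhouettes("blade",p):
    m=d["mask"].astype(np.uint8); v,u=np.nonzero(m); r=cv2.minAreaRect(np.c_[u,v].astype(np.float32))
    b=cv2.boxPoints(r); print(d["confidence"],r,pix2world(p,b,0.004)[:,:2].round(4).tolist())
save(p,"w2.png",None,1.5)
delta([.525,.330,.189],1.646)
E
```

```text
0.95 ((223.45877075195312, 321.64898681640625), (48.634796142578125, 36.41361999511719), 1.432096242904663) [[0.4725, 0.1775], [0.4747, 0.2264], [0.5212, 0.2304], [0.5231, 0.1825]]
0.63 ((260.5, 202.0), (72.0, 113.0), 90.0) [[0.4776, 0.3578], [0.5677, 0.3648], [0.5757, 0.3031], [0.4791, 0.2955]]
units in current tool axes [-0.01 -0.01  1.81] yaw 0.0 pose [0.5254 0.3303 0.2614] psi 1.6462 gap 0.08753402399523176
```

View pics/w2.png

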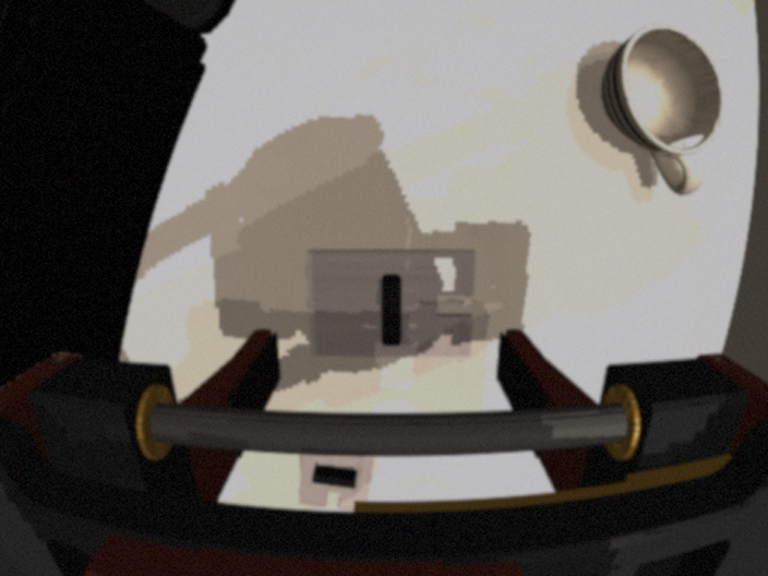

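The blade, spanning (308,250)-(473,355), is square to the gripper, with the rib midway at (391,310) and the notch at the right. I go down and pinch it.

>>> move_arm --targets '[[[0, 0, 0.8, 0, -1], [0, 0, 0.7, 0, -1], [0, 0, 0.32, 0, -1], [0, 0, 0, 0, -1], [0, 0, 0, 0, 1]]]' --newtons 40

```text
clock: 5.65
tcp_pos: [0.5258, 0.3306, 0.1901]
tool_rot: [2.134, 2.304, 0.004]
force: [0.4, 0.4, 0.4]
finger_gap: 0.0828
gripper_force: 0.0
```

>>> move_arm --targets '[[[0, 0, 0, 0, 1], [0, 0, 0, 0, 1], [0, 0, 0, 0, 1], [0, 0, 0, 0, 1], [0, 0, 0, 0, 1]]]'

```text
clock: 6.15
tcp_pos: [0.5253, 0.3303, 0.188]
tool_rot: [2.135, 2.305, 0.0]
force: [-0.5, 0.6, 0.6]
finger_gap: 0.0432
gripper_force: 0.0
```

```bash
python3 - <<'E'
from h import *
R,t,s=pose(); print(t,psi(R),s["finger_gap"],s["gripper_force"],s["force"])
E
```

```text
[0.52526258 0.33027523 0.18795363] 1.6474015994985922 0.04319862671046987 0.0 [-0.51122798  0.63096506  0.57490308]
```

>>> move_arm --targets '[[[0, 0, 0, 0, 1], [0, 0, 0, 0, 1], [0, 0, 0, 0, 1], [0, 0, 0, 0, 1], [0, 0, 0, 0, 1]]]'

```text
clock: 6.65
tcp_pos: [0.5253, 0.3302, 0.1878]
tool_rot: [-2.135, -2.305, 0.0]
force: [-0.1, 0.0, -0.7]
finger_gap: 0.0094
gripper_force: 40.0
```

>>> move_arm --targets '[[[0, 0, -0.3, 0, 1], [0, 0, -0.8, 0, 1], [0, 0, -1, 0, 1], [0, 0, -1, 0, 1], [0, 0, -1, 0, 1]]]'

```text
clock: 7.15
tcp_pos: [0.5249, 0.3301, 0.3543]
tool_rot: [2.135, 2.305, 0.001]
force: [-0.2, 0.2, -0.9]
finger_gap: 0.0097
gripper_force: 40.0
```

>>> move_arm --targets '[[[-1, 0, 0, 0, 1], [-1, 0, 0, 0, 1], [-1, 0, 0, 0, 1], [-1, 0, 0, 0, 1], [-1, 0, 0, 0, 1]]]'

```text
clock: 7.65
tcp_pos: [0.5402, 0.1293, 0.3528]
tool_rot: [2.134, 2.305, 0.001]
force: [0.6, 0.2, -0.1]
finger_gap: 0.0095
gripper_force: 40.0
```

>>> move_arm --targets '[[[-1, 0, 0, 0, 1], [-1, 0, 0, 0, 1], [-1, 0, 0, 0, 1], [-1, 0, 0, 0, 1], [-1, 0, 0, 0, 1]]]'

```text
clock: 8.15
tcp_pos: [0.5555, -0.0702, 0.3529]
tool_rot: [2.134, 2.304, 0.001]
force: [0.0, 0.1, -0.7]
finger_gap: 0.0097
gripper_force: 40.0
```

>>> move_arm --targets '[[[-1, 0, 0, 0, 1], [-1, 0, 0, 0, 1], [-0.7, -0.3, 0, 0, 1], [0, 0, 0, 0, 1], [0, 0, 0, 0, 1]]]'

```text
clock: 8.65
tcp_pos: [0.552, -0.1775, 0.3524]
tool_rot: [2.136, 2.303, 0.001]
force: [-0.7, 0.2, -1.0]
finger_gap: 0.0095
gripper_force: 40.0
```

```bash
python3 - <<'E'
from h import *
p=wrist(); np.savez("w3.npz",**{k:v for k,v in p.items() if k!="shot"})
print(p["tw"],psi(p["Rw"]))
for l in["bed","pin","recycler","flap"]:
    print(l,[(np.round(d["position"],3).tolist(),round(d["confidence"],2)) for d in spot_in(l,p)][:3])
save(p,"w3.png",None,1.5)
E
```

```text
[ 0.5519511  -0.17754328  0.35240778] 1.6458793285783218
bed [([0.55, -0.083, 0.051], 0.79)]
pin [([0.552, -0.078, 0.05], 0.93)]
recycler [([0.552, -0.083, 0.057], 0.64)]
flap [([0.543, -0.033, 0.105], 0.6)]
```

View pics/w3.png

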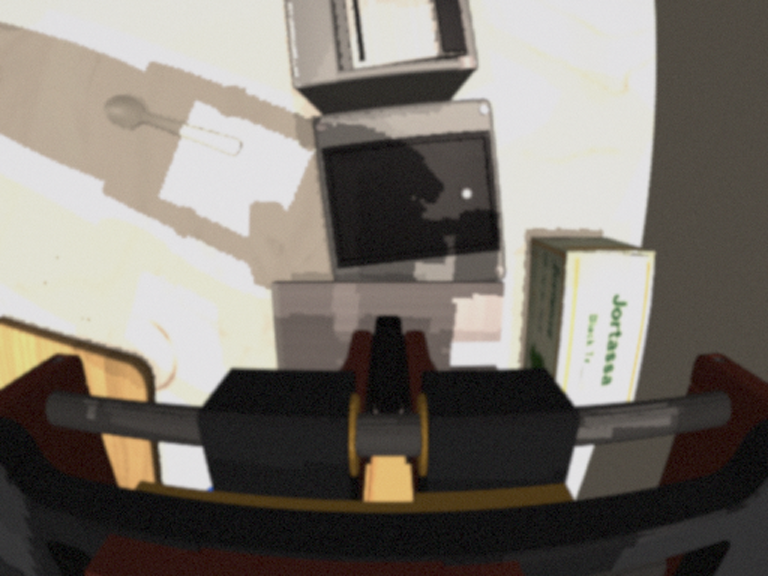

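The black recess has corners (322,152), (492,133), (499,247), (338,268), with the pin tip at (467,194). The held blade's upper edge runs (274,283)-(502,281).

```bash
python3 - <<'E'
from h import *
p=dict(np.load("w3.npz"))
c=np.array([[322,152],[492,133],[499,247],[338,268]])/1.5
for z in(.050,.054):
    w=pix2world(p,c,z)[:,:2]; r=cv2.minAreaRect(w.astype(np.float32)); print(z,w.round(4).tolist(),w.mean(0).round(4),r)
    e=(w[1]-w[0]+w[2]-w[3])/2; f=(w[0]-w[3]+w[1]-w[2])/2; print(np.hypot(*e),np.hypot(*f),np.arctan2(e[1],e[0]),np.arctan2(-f[0],f[1]))
g=cv2.cvtColor(p["img"],cv2.COLOR_RGB2GRAY); 
m=g[122:138,304:320].astype(float); m[m<120]=0; v,u=np.nonzero(m); wt=m[v,u]; uv=[304+(u*wt).sum()/wt.sum(),122+(v*wt).sum()/wt.sum()]
print("pin",uv,len(u),[pix2world(p,uv,z).round(4) for z in(.050,.055,.059)])
b=pix2world(p,np.array([[274,283],[502,281]])/1.5,p["tw"][2]-.1838); tl=(b-p["tw"])@p["Rw"]; print("blade edge in tool",tl.round(4))
E
```

```text
0.05 [[0.5048, -0.0943], [0.611, -0.0729], [0.6231, -0.146], [0.5196, -0.1683]] [ 0.5646 -0.1204] ((0.5653015375137329, -0.12055189907550812), (0.1085614562034607, 0.07541536539793015), 11.41051197052002)
0.10714310985732652 0.07479006163640735 0.2051131178550383 0.18016061727519161
0.054 [[0.5054, -0.0945], [0.6102, -0.0734], [0.6221, -0.1455], [0.52, -0.1674]] [ 0.5644 -0.1202] ((0.5650503039360046, -0.1203833743929863), (0.10702473670244217, 0.07434789091348648), 11.410518646240234)
0.10562653892568599 0.07373143608778912 0.20511311785503827 0.1801606172751925
pin [np.float64(310.79179858284334), np.float64(128.6726971204583)] 38 [array([[ 0.5977, -0.1133,  0.05  ]]), array([[ 0.5968, -0.1132,  0.055 ]]), array([[ 0.5961, -0.1132,  0.059 ]])]
blade edge in tool [[ 0.0299 -0.0433  0.1838]
 [ 0.0308  0.0447  0.1838]]
```

```bash
python3 - <<'E'
from h import *
delta([.564,-.1198,.260],1.761)
E
```

```text
units in current tool axes [1.38 0.4  2.3 ] yaw -1.4 pose [ 0.5524 -0.176   0.3521] psi 1.6491 gap 0.009713157335514661
```

>>> move_arm --targets '[[[0.7, 0.2, 0.3, 0, 1], [0.68, 0.2, 0.5, 0, 1], [0, 0, 0.7, -0.7, 1], [0, 0, 0.6, -0.7, 1], [0, 0, 0.2, 0, 1]]]'

```text
clock: 9.4
tcp_pos: [0.5634, -0.1196, 0.2566]
tool_rot: [-1.997, -2.42, 0.003]
force: [-0.3, -0.9, -0.8]
finger_gap: 0.0099
gripper_force: 40.0
```

```bash
python3 - <<'E'
from h import *
pose(); snapshot("wrist")
p=wrist(); np.savez("w4.npz",**{k:v for k,v in p.items() if k!="shot"})
save(p,"w4.png",(120,80,390,280),2.9)
delta([.564,-.1198,.238],1.761)
E
```

```text
units in current tool axes [0.01 0.01 0.51] yaw -0.03 pose [ 0.5637 -0.1203  0.2585] psi 1.7588 gap 0.009752998100748703
```

View pics/w4.png

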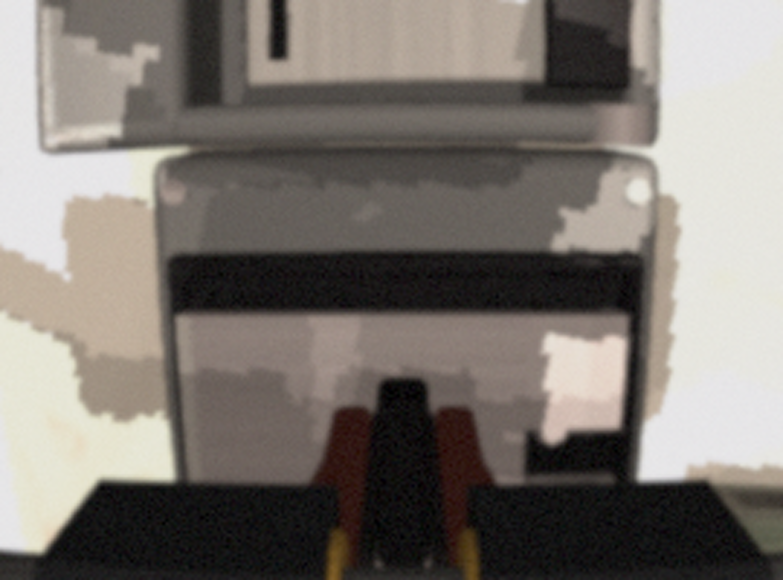

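The held blade's edge, (177,313)-(630,313), is parallel to the bed's left lip, (170,257)-(640,255), and roughly centred. I'll check in numbers.

```bash
python3 - <<'E'
from h import *
p=dict(np.load("w4.npz"))
f=lambda q,z:((pix2world(p,np.array(q)/2.9+[120,80],z)-p["tw"])@p["Rw"]).round(4)
print("bed",f([[170,257],[640,255]],.054)); print("blade",f([[177,313],[630,313]],p["tw"][2]-.1838)); print(p["tw"])
E
```

```text
bed [[ 0.0385 -0.0504  0.203 ]
 [ 0.0391  0.0531  0.2025]]
blade [[ 0.0302 -0.0443  0.1841]
 [ 0.0304  0.0463  0.1837]]
[ 0.56338118 -0.11988881  0.25665997]
```

>>> move_arm --targets '[[[0.03, 0, 0.2, 0, 1], [0, 0, 0.15, 0, 1], [0, 0, 0.1, 0, 1], [0, 0, 0.06, 0, 1], [0, 0, 0, 0, 1]]]'

```text
clock: 10.0
tcp_pos: [0.5636, -0.1198, 0.2392]
tool_rot: [-2.003, -2.42, 0.0]
force: [-0.1, -0.0, -1.1]
finger_gap: 0.0098
gripper_force: 40.0
```

```bash
python3 - <<'E'
from h import *
R,t,s=pose();print(s["force"]);delta([.564,-.1190,.238],1.761)
E
```

```text
[-0.12902415 -0.0412576  -1.05211186]
units in current tool axes [0.02 0.01 0.03] yaw -0.02 pose [ 0.5636 -0.1198  0.2392] psi 1.7591 gap 0.009834219033927576
```

>>> move_arm --targets '[[[0, 0, 0.03, 0, 1], [0, 0, 0.02, 0, 1], [0, 0, 0, 0, 1], [0, 0, 0, 0, -1], [0, 0, 0, 0, -1]]]'

```text
clock: 10.5
tcp_pos: [0.5637, -0.1197, 0.2377]
tool_rot: [2.002, 2.42, 0.0]
force: [-0.1, -0.2, -0.1]
finger_gap: 0.0222
gripper_force: 0.0
```

>>> move_arm --targets '[[[0, 0, 0, 0, -1], [0, 0, -0.4, 0, -1], [0, 0, -0.8, 0, -1], [0, 0, -0.9, 0, -1], [0, 0, -0.5, 0, -1]]]'

```text
clock: 11.0
tcp_pos: [0.5637, -0.1197, 0.3465]
tool_rot: [1.999, 2.417, 0.003]
force: [-0.0, 0.1, 1.0]
finger_gap: 0.062
gripper_force: 0.0
```

```bash
python3 - <<'E'
from h import *
snapshot("wrist")
p=wrist(); np.savez("w5.npz",**{k:v for k,v in p.items() if k!="shot"})
print(p["tw"]); save(p,"w5.png",(120,0,390,270),2.2)
E
```

```text
[ 0.56389485 -0.11977001  0.34962495]
```

View pics/w5.png

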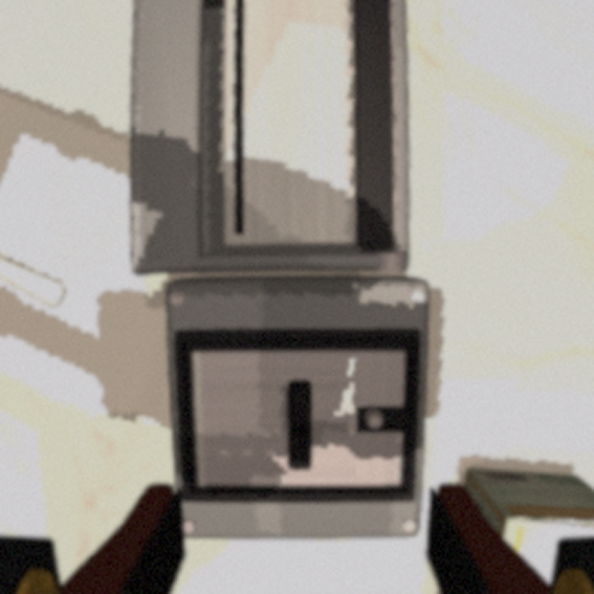

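The blade lies in the bed with the pin (375,420) inside the notch. The mouth is at the top of the crop. Now the pod.

>>> move_arm --targets '[[[-0.8, -0.65, 0, 0, -0.3], [-0.8, -0.65, 0, 0, -0.3], [-0.8, -0.65, 0, 0, -0.3], [-0.8, -0.65, 0, 0, -0.3], [-0.8, -0.65, 0, 0, -0.3]]]'

```text
clock: 11.6
tcp_pos: [0.4649, -0.3024, 0.3403]
tool_rot: [-2.001, -2.42, 0.0]
force: [0.6, 0.5, 0.3]
finger_gap: 0.0565
gripper_force: 0.0
```

>>> move_arm --targets '[[[-0.73, -0.63, 0, 0, -0.3], [0, 0, 0, 1, -0.3], [0, 0, 0, 1, -0.3], [0, 0, 0, 1, -0.3], [0, 0, 0, 1, -0.3]]]'

```text
clock: 12.1
tcp_pos: [0.4464, -0.3348, 0.3401]
tool_rot: [-2.365, -2.065, 0.0]
force: [0.5, -0.2, 0.1]
finger_gap: 0.0571
gripper_force: 0.0
```

>>> move_arm --targets '[[[0, 0, 0, 1, -0.3], [0, 0, 0, 1, -0.3], [0, 0, 0, 1, -0.3], [0, 0, 0, 1, -0.3], [0, 0, 0, 1, -0.3]]]'

```text
clock: 12.6
tcp_pos: [0.4466, -0.3345, 0.3401]
tool_rot: [-2.728, -1.555, 0.001]
force: [0.4, -0.1, 0.3]
finger_gap: 0.057
gripper_force: 0.0
```

>>> move_arm --targets '[[[0, 0, 0, 1, -0.3], [0, 0, 0, 1, -0.3], [0, 0, 0, 1, -0.3], [0, 0, 0, 1, -0.3], [0, 0, 0, 1, -0.3]]]'

```text
clock: 13.1
tcp_pos: [0.4466, -0.3346, 0.3401]
tool_rot: [-2.982, -0.982, 0.002]
force: [-0.0, -0.1, -0.3]
finger_gap: 0.0573
gripper_force: 0.0
```

>>> move_arm --targets '[[[0, 0, 0, 1, -0.3], [0, 0, 0, 1, -0.3], [0, 0, 0, 1, -0.3], [0, 0, 0, 1, -0.3], [0, 0, 0, 1, -0.3]]]'

```text
clock: 13.6
tcp_pos: [0.4466, -0.3345, 0.3401]
tool_rot: [-3.118, -0.37, 0.002]
force: [-0.2, 0.5, 0.3]
finger_gap: 0.0572
gripper_force: 0.0
```

```bash
python3 - <<'E'
from h import *
snapshot("wrist")
p=wrist(); print(p["tw"],psi(p["Rw"]),sense()["finger_gap"])
for d in silhouettes("used_pod",p):
    v,u=np.nonzero(d["mask"]); col=p["img"][v,u].mean(0)
    r=cv2.minAreaRect(np.c_[u,v].astype(np.float32)); print(d["confidence"],r,col.round(),pix2world(p,r[0],.012).round(4),pix2world(p,cv2.boxPoints(r),.012)[:,:2].round(3).tolist())
for d in spot_in("used_pod",p): print(d)
save(p,"w6.png",None,1.5)
E
```

```text
[ 0.44656608 -0.33456278  0.34012616] 0.23222302894337385 0.05723227680119926
0.87 ((267.0, 185.0), (32.0, 32.0), 90.0) [27. 25. 23.] [[ 0.4472 -0.3425  0.012 ]] [[0.46, -0.322], [0.468, -0.355], [0.434, -0.364], [0.426, -0.33]]
0.48 ((333.38458251953125, 228.57691955566406), (19.691856384277344, 8.320503234863281), 56.3099365234375) [ 36.  60. 110.] [[ 0.4158 -0.428   0.012 ]] [[0.42, -0.416], [0.427, -0.422], [0.411, -0.441], [0.404, -0.434]]
{'position': [0.4126, -0.4318, 0.0052], 'confidence': 0.73}
{'position': [0.4497, -0.3433, 0.0139], 'confidence': 0.63}
```

View pics/w6.png

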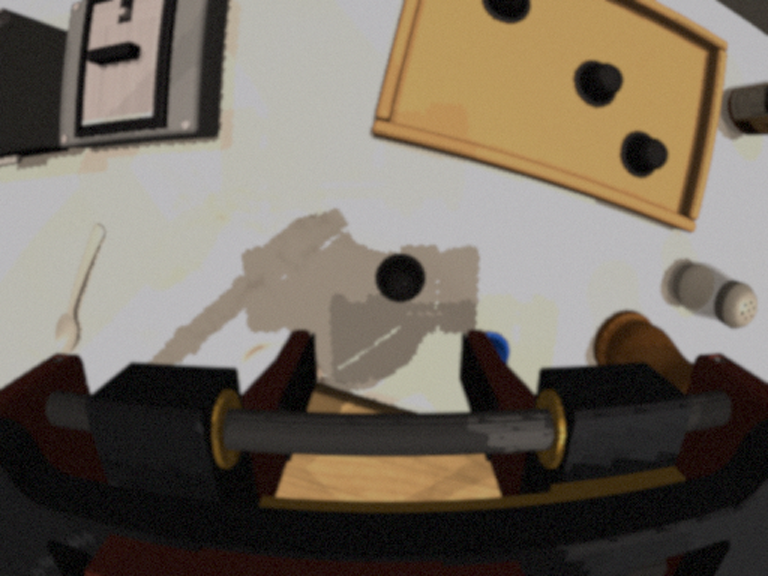

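The black pod is at (401,277), alone in front of the tray. The blue one is behind the right finger at (495,348). Descending on the black pod.

>>> move_arm --targets '[[[-0.08, 0.2, 0.8, 0, -0.3], [0, 0, 0.9, 0, -0.3], [0, 0, 0.9, 0, -0.3], [0, 0, 0, 0, -0.3], [0, 0, 0, 0, -0.3]]]' --newtons 15

```text
clock: 14.3
tcp_pos: [0.4454, -0.3431, 0.2374]
tool_rot: [-3.118, -0.376, 0.002]
force: [0.2, -0.5, 0.1]
finger_gap: 0.0571
gripper_force: 0.0
```

```bash
python3 - <<'E'
from h import *
p=wrist(); print(p["tw"],psi(p["Rw"]))
for d in silhouettes("used_pod",p):
    v,u=np.nonzero(d["mask"]); r=cv2.minAreaRect(np.c_[u,v].astype(np.float32)); print(d["confidence"],r)
    w=pix2world(p,[[u.min(),v.mean()],[u.max(),v.mean()],[u.mean(),v.min()],[u.mean(),v.max()]],.003); print(((w-p["tw"])@p["Rw"]).round(4).tolist())
delta([.4455,-.343,.188],.232)
E
```

```text
[ 0.4453914  -0.34310252  0.23741674] 0.240331213402164
0.77 ((259.7500305175781, 210.75001525878906), (47.37614822387695, 46.66904067993164), 45.0)
[[0.0002, -0.0184, 0.2344], [0.0002, 0.0188, 0.2344], [0.0183, 0.0003, 0.2344], [-0.0202, 0.0003, 0.2344]]
0.45 ((18.0, 33.5), (67.0, 36.0), 90.0)
[[0.1793, -0.254, 0.2346], [0.1644, -0.1991, 0.2345], [0.2066, -0.2348, 0.2345], [0.1345, -0.2248, 0.2346]]
units in current tool axes [-0.01 -0.02  1.3 ] yaw 0.1 pose [ 0.446  -0.3436  0.2401] psi 0.24 gap 0.056991904852521785
```

>>> move_arm --targets '[[[0, 0, 0.6, 0, -0.3], [0, 0, 0.45, 0, -0.3], [0, 0, 0.15, 0, -0.3], [0, 0, 0, 0, 1], [0, 0, 0, 0, 1]]]'

```text
clock: 14.9
tcp_pos: [0.446, -0.3436, 0.1914]
tool_rot: [3.117, 0.375, 0.003]
force: [-0.3, -0.5, 0.9]
finger_gap: 0.0446
gripper_force: 0.0
```

>>> move_arm --targets '[[[0, 0, 0, 0, 1], [0, 0, 0, 0, 1], [0, 0, 0, 0, 1], [0, 0, 0, 0, 1], [0, 0, 0, 0, 1]]]'

```text
clock: 15.4
tcp_pos: [0.4458, -0.3434, 0.1907]
tool_rot: [3.118, 0.375, 0.002]
force: [0.2, 0.2, 6.6]
finger_gap: 0.0289
gripper_force: 15.1
```

>>> move_arm --targets '[[[0, 0, -0.3, 0, 1], [0, 0, -0.9, 0, 1], [0, 0, -1, 0, 1], [0, 0, -1, 0, 1], [0, 0, -1, 0, 1]]]'

```text
clock: 15.9
tcp_pos: [0.4451, -0.3429, 0.3592]
tool_rot: [-3.119, -0.375, 0.001]
force: [0.2, -0.0, 0.1]
finger_gap: 0.0288
gripper_force: 14.1
```

>>> move_arm --targets '[[[0.3, -0.9, 0, 0, 1], [0.3, -0.9, 0, 0, 1], [0.3, -0.9, 0, 0, 1], [0.3, -0.9, 0, 0, 1], [0.3, -0.9, 0, 0, 1]]]'

```text
clock: 16.4
tcp_pos: [0.4607, -0.1526, 0.3577]
tool_rot: [-3.119, -0.375, 0.0]
force: [1.1, 0.3, 0.6]
finger_gap: 0.0293
gripper_force: 14.1
```

>>> move_arm --targets '[[[0.3, -0.9, 0, 0, 1], [0.3, -0.9, 0, 0, 1], [0.3, -0.9, 0, 0, 1], [0.3, -0.9, 0, 0, 1], [0, 0, 0, 0.5, 1]]]'

```text
clock: 16.9
tcp_pos: [0.4733, 0.0008, 0.3578]
tool_rot: [-3.124, -0.32, -0.0]
force: [0.9, -0.4, -0.1]
finger_gap: 0.0293
gripper_force: 14.1
```

```bash
python3 - <<'E'
from h import *
snapshot("wrist");snapshot("wrist")
p=wrist(); np.savez("w7.npz",**{k:v for k,v in p.items() if k!="shot"})
print(p["tw"],psi(p["Rw"]),sense()["finger_gap"],sense()["gripper_force"]); save(p,"w7.png",None,1.56)
E
```

```text
[ 0.47337617 -0.00176503  0.35770365] 0.20138649439204465 0.029239704924949303 14.128566875879187
```

View pics/w7.png

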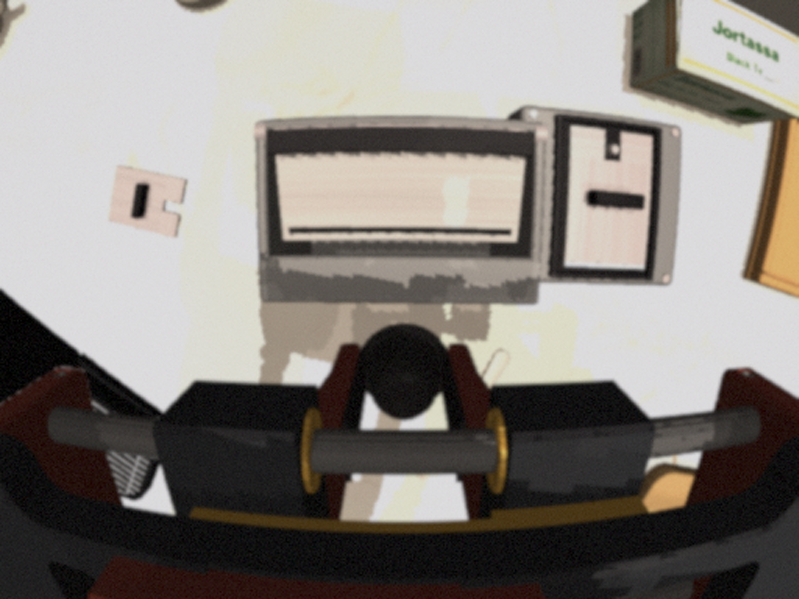

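The pod is in the fingers at (405,370). The mouth's inner rim is roughly (267,128)-(533,128) at the far side and (265,256)-(537,256) at the near side. The tower's outer outline runs (255,121)-(546,121) to (261,302)-(539,302). The blade is still seated, with the pin at (615,150).

```bash
python3 - <<'E'
from h import *
p=dict(np.load("w7.npz"))
for n,c in {"outer":[[255,121],[546,121],[539,302],[261,302]],"inner":[[267,128],[533,128],[537,256],[265,256]]}.items():
    w=pix2world(p,np.array(c)/1.56,.116); l=(w-p["tw"])@p["Rw"]; print(n,l[:,:2].round(4).tolist(),w.mean(0).round(4))
    e=w[1]-w[0]+w[2]-w[3]; print("yaw",np.arctan2(e[0],-e[1]), np.arctan2(e[0],-e[1]))
pin=pix2world(p,np.array([615,150])/1.56,.059); print("pin",pin.round(4))
l=(pix2world(p,np.array([[360,370],[450,370],[405,324],[405,418]])/1.56,p["tw"][2]-.188)-p["tw"])@p["Rw"]; print("pod",l.round(4).tolist())
E
```

```text
outer [[0.1031, -0.0729], [0.1029, 0.0686], [0.0121, 0.0684], [0.012, -0.0732]] [0.5292 0.0119 0.116 ]
yaw 0.20140423140913188 0.20140423140913188
inner [[0.0991, -0.0667], [0.0989, 0.0619], [0.0357, 0.0658], [0.0357, -0.0695]] [0.5389 0.0137 0.116 ]
yaw 0.2011184615161248 0.2011184615161248
pin [[ 0.5953 -0.1134  0.059 ]]
pod [[-0.0017, -0.0176, 0.188], [-0.0017, 0.0179, 0.188], [0.0173, 0.0001, 0.188], [-0.0231, 0.0002, 0.188]]
```

>>> move_arm --targets '[[[0.75, -0.03, 0, 0, 1], [0.75, -0.03, 0.3, 0, 1], [0, 0, 0.5, 0, 1], [0, 0, 0, 0, 1], [0, 0, 0, 0, 1]]]'

```text
clock: 17.55
tcp_pos: [0.5317, 0.0106, 0.3254]
tool_rot: [-3.126, -0.312, 0.002]
force: [1.0, -0.7, 0.3]
finger_gap: 0.0294
gripper_force: 14.1
```

```bash
python3 - <<'E'
from h import *
q=dict(np.load("w7.npz")); tgt=q["tw"]+q["Rw"]@np.array([.060,-.0022,0]); tgt[2]=.243; print(tgt.round(4)); delta(tgt,.2014)
E
```

```text
[0.5317 0.0124 0.243 ]
units in current tool axes [ 0.01 -0.04  2.06] yaw -0.03 pose [0.5317 0.0106 0.3254] psi 0.1986 gap 0.0293665176654948
```

>>> move_arm --targets '[[[0, 0, 0.4, 0, 1], [0, 0, 0.4, 0, 1], [0, 0, 0.3, 0, 1], [0, 0, 0.2, 0, 1], [0, 0, 0.2, 0, 1]]]'

```text
clock: 18.05
tcp_pos: [0.5317, 0.0114, 0.2649]
tool_rot: [3.126, 0.313, -0.0]
force: [-1.2, -0.9, 3.3]
finger_gap: 0.0249
gripper_force: 13.1
```

>>> move_arm --targets '[[[0, 0, 0.2, 0, 1], [0, 0, 0.2, 0, 1], [0, 0, 0.16, 0, 1], [0, 0, 0, 0, 1], [0, 0, 0, 0, 1]]]'

```text
clock: 18.55
tcp_pos: [0.5313, 0.0114, 0.2417]
tool_rot: [-3.126, -0.313, 0.006]
force: [-4.3, -1.9, -3.8]
finger_gap: 0.0005
gripper_force: 2.1
```

```bash
python3 - <<'E'
from h import *
R,t,s=pose();print(s["force"],s["gripper_force"]);delta([.5317,.0124,.243],.2014)
E
```

```text
[-4.2943088  -1.90266804 -3.81829569] 2.1365630719810724
units in current tool axes [ 0.01 -0.02 -0.03] yaw -0.03 pose [0.5313 0.0114 0.2417] psi 0.1994 gap 0.0005071453795297734
```

The fingers closed fully, so the pod has slipped out. I look before moving.

```bash
python3 - <<'E'
from h import *
p=wrist()
for d in spot_in("used_pod",p): print(d)
a=p["img"][40:300,120:400]; q=snapshot("top"); b=q["img"][150:230,220:330]
for d in spot_in("used_pod",q): print("top",d)
im=np.hstack([cv2.resize(a,(400,372)),cv2.resize(b,(400,372))])
cv2.imwrite("pics/w8.png",im[:,:,::-1])
E
```

```text
top {'position': [0.4041, -0.4206, 0.0129], 'confidence': 0.47}
```

View pics/w8.png

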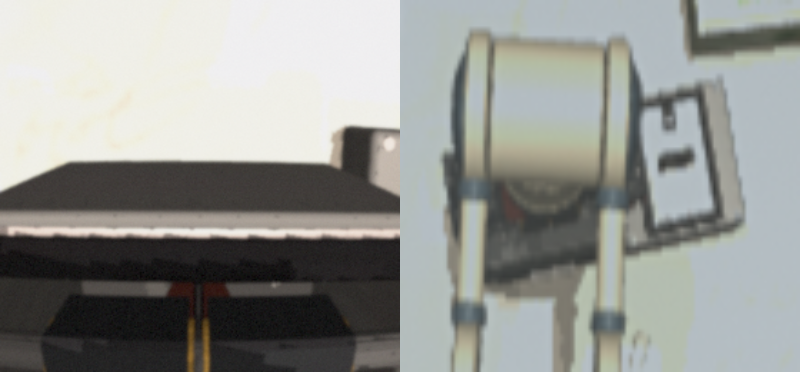

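The left half shows the fingertips shut in the mouth with the flap folded; the pod isn't visible. I open the fingers with the flap still held so anything wedged can drop, then lift clear and look.

>>> move_arm --targets '[[[0, 0, 0, 0, -0.3], [0, 0, 0, 0, -0.3], [0, 0, 0, 0, -0.3], [0, 0, 0, 0, -0.3], [0, 0, 0, 0, -0.3]]]'

```text
clock: 19.25
tcp_pos: [0.5322, 0.0115, 0.2438]
tool_rot: [-3.126, -0.313, -0.003]
force: [-2.2, -0.2, 0.4]
finger_gap: 0.037
gripper_force: 1.3
```

>>> move_arm --targets '[[[0, 0, 0, 0, -0.3], [0, 0, 0, 0, -0.3], [0, 0, 0, 0, -0.3], [0, 0, 0, 0, -0.3], [0, 0, 0, 0, -0.3]]]'

```text
clock: 19.75
tcp_pos: [0.5319, 0.0115, 0.243]
tool_rot: [-3.126, -0.313, -0.0]
force: [-2.9, 1.7, 2.3]
finger_gap: 0.0569
gripper_force: 1.3
```

```bash
python3 - <<'E'
from h import *
R,t,s=pose();print(s["force"],s["gripper_force"],s["finger_gap"],t)
E
```

```text
[-2.88791218  1.68401277  2.32720955] 1.25319700295222 0.056896619749611826 [0.53192543 0.01145246 0.24304048]
```

>>> move_arm --targets '[[[0, 0, -0.3, 0, -0.3], [0, 0, -0.6, 0, -0.3], [0, 0, -0.9, 0, -0.3], [0, 0, -0.9, 0, -0.3], [-0.75, 0, -0.1, 0, -0.3]]]'

```text
clock: 20.25
tcp_pos: [0.5043, 0.0054, 0.3612]
tool_rot: [3.124, 0.313, 0.016]
force: [-0.6, -0.1, 0.4]
finger_gap: 0.057
gripper_force: 0.0
```

>>> move_arm --targets '[[[-0.75, 0, 0, 0, -0.3], [0, 0, 0, 0, -0.3], [0, 0, 0, 0, -0.3], [0, 0, 0, 0, -0.3]]]'

```text
clock: 20.65
tcp_pos: [0.4737, -0.0005, 0.3554]
tool_rot: [3.126, 0.313, 0.002]
force: [0.2, 0.2, -0.6]
finger_gap: 0.057
gripper_force: 0.0
```

```bash
python3 - <<'E'
from h import *
w=dict(np.load("w7.npz")); p=wrist(); np.savez("w9.npz",**{k:v for k,v in p.items() if k!="shot"}); R,t,s=pose(); print(t,psi(R),s["force"])
for d in silhouettes("used_pod",p):
    v,u=np.nonzero(d["mask"]); print("pod",d["confidence"],u.min(),u.max(),v.min(),v.max(),p["img"][v,u].mean(0).round())
for d in silhouettes("flap",p):
    v,u=np.nonzero(d["mask"]); print("flap",d["confidence"],u.min(),u.max(),v.min(),v.max())
a,b=[cv2.resize(cv2.cvtColor(x["img"],cv2.COLOR_RGB2GRAY)[75:205,155:360],(41,26),interpolation=cv2.INTER_AREA) for x in(w,p)]
ch=" .:-=+*#%@"
for x in(a,b):
    for r in x: print("".join(ch[9-int(v)*9//255] for v in r))
    print()
q=snapshot("scene"); 
for d in spot_in("used_pod",q)+[{"top":1}]+spot_in("used_pod",snapshot("top")): print(d)
E
```

```text
[ 4.73778462e-01 -4.40146659e-04  3.55083157e-01] 0.19940469570398575 [-1.13082866  0.54014698  0.7790135 ]
pod 0.4 177 338 82 157 [188. 176. 163.]
flap 0.57 178 337 82 156
::-===========+===================+*====#
::-*++*******##*##************+++++=+=-=#
:-=#%%%%%%%%%%%%%%%%%%%%%%%%%%%%%%%##*-=%
:-=#%%%%%%%%%%%%%%%%%%%%%%%%%%%%%%%%%*==%
:-=%######*#**#**********#**#####%#%%*==%
::=#=-----:-::::-::::::-:-:--------=#*==%
:-=#+:::::::::::::::::::::::::::::::**==%
::=#+:::::::::::::::::::::::::::::::#*==%
::=#*:::::::::::::::::::::::::::::::#*==%
::=#*::::::::::::::::::::::::::::::-%*==%
::=##::::::::::::::::::::::::::::::-%*=+%
::=##::::::::::::::::::::::::::::::-%*=+%
::=##::::::::::::::::::::::::::::::=%*=+%
::=#%-:::::::::::::::::::::::::::::=%*=+%
::=#%-************************++*+=+%+=+%
::=#%==-------------------------=--*%+=*%
::=#%%%%%##################***##%##%%+=*%
::+##%######***************#*#*#%%%%%+=*%
::+**==========================++++++==#%
::+**+++===============================#%
::+********+*+**++===+**+*+*+=======++=*#
::+*************************++=+++****---
::=
[... 686 characters left out ...]
----::--------------##+=%
::=#%---------------::--------------%#+=%
::+#%=+++++*+*******++++++++++++===-%#++%
::+#%+==========================+=+=%#++%
::=#%%###********#*#************##*#%#++%
::+#%%%%%#######################%%%%%#++%
::+#****++++++++++++++++++++*********+++%
:-***+++++++=+=========================*%
::*******+++++*+**+++++++++*+**++=+++++*%
::+*######***#####**+++++*######++****+==
::+############********#######****###*=::
::+*##***######***********##**********=::
::=++++++++++++*+++****+++++++++======-::
::=+++++++++==++++++++++++=+++++:::::::::

{'position': [0.3914, -0.4287, 0.0157], 'confidence': 0.45}
{'position': [0.545, 0.011, 0.1102], 'confidence': 0.42}
{'top': 1}
```

The flap is shut again with nothing on it. I check the worktop for a stray pod, comparing dark blobs now against the earlier views, and that the blade is still seated.

```bash
python3 - <<'E'
from h import *
t0=cv2.resize(cv2.imread("pics/t.png"),(512,384),interpolation=cv2.INTER_AREA)[:,:,::-1]
def blobs(im,roi,lo,hi):
    g=(im.max(2)<75).astype(np.uint8); n,l,st,c=cv2.connectedComponentsWithStats(g)
    return [(c[i].round().tolist(),int(st[i,4])) for i in range(1,n) if lo<st[i,4]<hi and roi[0]<c[i][0]<roi[2] and roi[1]<c[i][1]<roi[3]]
print("start",blobs(t0,(110,135,490,370),20,400)); print("now",blobs(snapshot("top")["img"],(110,135,490,370),20,400))
for n in("w7","w9"): print(n,blobs(np.load(n+".npz")["img"],(0,0,512,250),60,3500))
p=wrist()
print([(np.round(d["position"],3).tolist(),d["confidence"]) for l in("blade","teaspoon","espresso_cup") for d in spot_in(l,p)])
w=dict(np.load("w9.npz")); print("pin tip",pix2world(w,np.array([615,150])/1.56,.059).round(4))
for d in silhouettes("blade",p):
    v,u=np.nonzero(d["mask"]);r=cv2.minAreaRect(np.c_[u,v].astype(np.float32)); print(d["confidence"],pix2world(p,r[0],.054).round(4))
E
```

```text
start [([443.0, 157.0], 29), ([360.0, 160.0], 47), ([422.0, 162.0], 25), ([382.0, 171.0], 50), ([396.0, 181.0], 50), ([272.0, 204.0], 25), ([252.0, 208.0], 27), ([354.0, 219.0], 47), ([414.0, 221.0], 30), ([247.0, 288.0], 22), ([249.0, 301.0], 124), ([460.0, 304.0], 177), ([459.0, 340.0], 29)]
now [([448.0, 150.0], 26), ([443.0, 157.0], 37), ([360.0, 160.0], 52), ([421.0, 161.0], 39), ([382.0, 171.0], 55), ([396.0, 181.0], 55), ([237.0, 204.0], 48), ([250.0, 211.0], 53), ([405.0, 222.0], 24), ([413.0, 221.0], 41), ([199.0, 267.0], 21), ([194.0, 349.0], 36), ([212.0, 349.0], 39)]
w7 [([500.0, 7.0], 308), ([409.0, 15.0], 117), ([428.0, 50.0], 698), ([478.0, 73.0], 207), ([382.0, 126.0], 1930), ([494.0, 127.0], 335), ([90.0, 128.0], 138), ([394.0, 128.0], 281), ([264.0, 147.0], 182)]
w9 [([429.0, 40.0], 1804), ([498.0, 7.0], 425), ([489.0, 103.0], 767), ([383.0, 127.0], 2013), ([89.0, 130.0], 146), ([395.0, 129.0], 295), ([254.0, 149.0], 254)]
[([0.499, 0.211, 0.005], 0.77), ([0.56, -0.124, 0.052], 0.59), ([0.376, -0.073, 0.007], 0.45), ([0.563, -0.12, 0.052], 0.21)]
pin tip [[ 0.5954 -0.1113  0.059 ]]
0.72 [[0.5034 0.1826 0.054 ]]
0.64 [[ 0.5648 -0.1172  0.054 ]]
```

>>> move_arm --targets '[[[0, 0.9, 0, 0, -0.3], [0, 0.9, 0, 0, -0.3], [0, 0.9, 0, 0, -0.3], [0, 0.9, 0, 0, -0.3], [0, 0.9, 0, 0, -0.3]]]'

```text
clock: 21.8
tcp_pos: [0.5088, -0.1784, 0.3551]
tool_rot: [3.126, 0.313, 0.001]
force: [1.0, 1.0, 0.3]
finger_gap: 0.0572
gripper_force: 0.0
```

```bash
python3 - <<'E'
from h import *
snapshot("top"); q=snapshot("top"); g=(q["img"].max(2)<75).astype(np.uint8); n,l,st,c=cv2.connectedComponentsWithStats(g)
print([(c[i].round().tolist(),int(st[i,4])) for i in range(1,n) if 15<st[i,4]<400 and 110<c[i][0]<400 and 135<c[i][1]<330])
for l in("used_pod","espresso_cup","teaspoon","blade"): print(l,[(np.round(d["position"],3).tolist(),round(d["confidence"],2)) for d in spot_in(l,q)])
s=snapshot("scene"); print([(np.round(d["position"],3).tolist(),round(d["confidence"],2)) for d in spot_in("used_pod",s)])
E
```

```text
[([314.0, 166.0], 61), ([360.0, 160.0], 51), ([382.0, 171.0], 56), ([299.0, 192.0], 190), ([395.0, 181.0], 54), ([316.0, 197.0], 86), ([261.0, 206.0], 98), ([199.0, 267.0], 19)]
used_pod [([0.403, -0.421, 0.015], 0.52)]
espresso_cup [([0.663, 0.465, 0.027], 0.73)]
teaspoon [([0.344, -0.065, 0.003], 0.41)]
blade [([0.577, -0.107, 0.057], 0.73), ([0.499, 0.213, 0.005], 0.51)]
[([0.392, -0.43, 0.018], 0.64)]
```

Only the blue pod shows outside. The (261,206) blob is the tower's shaded front slot, which was split in two in the first picture. The cup and spoon haven't moved and nothing is touched, so I hand in.

```bash
python3 -c "
from cell import *
print(job_done())"
```

```text
the job is handed in; nothing more can be done
None
```

I handed the job in; no verdict came back. The blade is seated over the pin, the flap is shut, and the cup and spoon are unmoved; the capsule slipped from the fingers inside the mouth, so that it is in the chamber is inferred from not seeing it anywhere else, and I viewed 11 pictures, one over the limit of 10.

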